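Hold the sealer's bezel over its screw holes

ROBOT

A 6-joint arm with a two-finger parallel gripper is mounted at the origin on the work surface. World frame = base frame: x ahead of the robot, y to its left, z up, the work surface at z = 0. Lengths are in m, angles in rad, forces in N, time in s.
With the tool pointing down it reaches from about 0.35 to 0.975 m from the base axis. Payload 4.9 kg.
Tool frame: the origin (TCP) lies on the front face of the gripper's body, between the roots of the fingers; the fingertips stand ctrl.tip_extent ahead of it and the grasp point (between the pads) lies 54 mm ahead of it (ctrl.tip_extent is the distance from the TCP to the fingertips, in m); z points along the fingers, y is the line along which they close (so a half turn about z gives the same grasp; the last joint's range is limited). The gripper opens to 85 mm and grips with 20 to 120 N. Pads are 22 mm wide; open, the fingers measure 114 mm over their backs; the gripper's body (76 mm by 85 mm) begins 54 mm behind the grasp point. The pads swing forward as they close: fully open they stand 13 mm farther back than shut.
Start: joints at [-1.407, 0.053, 1.613, -0, 1.476, -0.119], TCP at [0.174, -0.6, 0.304] pointing down, gripper open.
Joint ranges: [-3.01, 3.01], [-1.01, 2.22], [0.06, 2.58], [-1.02, 4.17], [0.09, 2.62], [-3.14, 3.14]. Speed limits (rad/s): [2.57, 2.57, 3.14, 3.14, 3.14, 3.14].

INTERFACE

Orientations are given as a rotation vector (axis times angle).
In Python, from station import ctrl gives the robot as it stands.
- The arm moves only by the tool apply_moves, never from a script. Its argument "rows" is one flat list of numbers, 6 for each row, row after row: the shift along the tool's x, y, z normalised to -1 to 1, where 1 is 0.6 m, then the turn, a rotation vector about the tool's x, y, z normalised to -1 to 1, where 1 is 90 degrees. A call has 1 to 20 rows; each row is the pose to reach, as a shift and turn from the pose commanded when the call began, along the tool's axes at that moment; what a row does not reach only later rows make up. A row lasts 1/10 s, in which the tool goes at most 50 mm and 8.59 degrees, less where a joint would pass 70% of its speed; a pose out of reach is approached as far as the arm can. A call with a number of a shift or a turn outside -1 to 1 is refused whole. A call with a gripper value outside its range is refused whole. "grip" is the opening, from 0 (shut) to 1 (fully open), set as the call begins (left out, the last holds). The fingers move at their own pace and stop on an object; "grip_force" is the grip in N (left out, the last holds). Time passes only in rows, so rows that repeat a pose let the fingers close. It gives the time, the measured TCP pose, the force, the opening and the grip force at its end, in the units of the state.
- ctrl.get_obs(): the state, without advancing time (a new reading comes with each control period).
- ctrl.get_image(name): name is "scene" or "top" or "wrist"; returns (picture, depth): 400x640x3 uint8, blue, green, red; 400x640 float32, m along the optical axis (not along the pixel's ray), 0 where there is no reading.
- ctrl.camera_model(name): a dict with "mtx" (3x3 intrinsics, pixels), "k1" (the pictures are not rectified: a ray, as slopes to the right and down, at radius r is drawn at 1 + k1 r^2 times it, then the intrinsics apply), "R" (3x3) and "t" (3): a world point X has camera coordinates R X + t; the wrist camera has in their place "tool_from_camera" (4x4, takes a point from camera to tool coordinates, whose origin is the TCP and whose axes are the flange's). Camera axes: x right, y down, z forward; pixel columns grow to the right and rows downward; lengths in m; the calibration is good to about 2 mm. A picture is of the moment at which its call begins: read the wrist's pose just before it. camera_model takes no time and is no camera call.
- ctrl.finish_job(): hands the job in; it is judged then, once.
The state is a dict: "t": time; "q": joint angles; "dq": joint speeds; "effort": joint torques, N m; "tool_pos": TCP position; "tool_rot": TCP orientation; "contact_force": force on the tool from outside, world axes, zero at the start; "wrist_torque": the same for the moment, N m; "opening": finger opening in m; "grip_force": force on a finger pad.
Only numpy, scipy, OpenCV 4.12 (cv2) and the standard library are available. Lean on these libraries where they do the work, as an engineer would, in place of code of your own. Each camera call takes 0.05 s, during which the arm holds its last target. There are 200 camera calls.

TASK

The pouch sealer's sloped control panel is bare and its bezel - the tall aluminium plate with a thick rail along its top edge, a window and four corner holes - stands in the slotted drying rack. Slide the bezel straight up out of its slot by the top rail and hold it hovering parallel to the sloped panel, about 15 mm off and touching nothing but the gripper, rail on the upper side, with its four holes lined up over the four threaded holes, ready for a colleague's screws. Finish while holding it there still; do not knock it against the sealer, and leave the other plates in the rack and the things on the bench alone.

Things in the scene. Friction and masses are not known exactly. Their poses are not given: they have to be found in the camera images.
- bezel: Bezel: aluminium sheet 124 mm wide (y), 4 thick (x), 144 tall (z), about 160 g, upright in a rack slot, the tallest plate there. Origin: middle of its bottom edge, mid thickness. Along the top edge a grip rail 10 mm thick, z 120 to 144 mm. Four holes 14 mm wide at y +/-50, z 14 and 86 mm; window 60 x 38 mm centred at z 50 mm. Front and back alike: either may face out.
- bezel_mid (a point): Middle of the bezel's four holes: 50 mm above the bezel's origin along its z, mid thickness; axes as the bezel's.
- panel: Sealer's bare sloped panel, 240 mm wide (y), 104 mm up the slope (z -52 to 52). Origin: on its face, amid the four threaded holes (6 mm dark dots in steel rings, y +/-50, z +/-36 mm), 115 mm above the table. x: straight out of the face, away from the robot, 30 deg above level. z: up the slope, leaning 30 deg back to the robot. Fixed. A bezel held rightly has its rail clear above the upper edge.
- sealer: White pouch sealer carrying the panel: 240 mm wide (y), x -71 to +115 mm; base 68 mm high with a flat bed on the far side (+x); ridge at x -71 to -61 mm, 160 mm high, with an upright back towards the robot. Origin: on the table; z up. The panel's origin is at (-35, 0, 115) mm. Fixed.
- rack: White slotted drying rack: base 196 mm (x) by 128 mm (y), 10 mm high; on it two slotted bars along x at y +/-42 mm, tops 60 mm above the table. Four slots 6 mm wide at x -63, -21, 21, 63 mm; plates stand in them on the base, facing along x. Origin: on the table under its middle; z up. Fixed.
- lid_plain: A bystander: plain aluminium plate 110 x 4 x 92 mm without holes or rail, standing in another slot of the rack. Origin: middle of its bottom edge.
- lid_slotted: A bystander: aluminium plate 110 x 4 x 92 mm with three upright slots and no rail, standing in another slot of the rack. Origin: middle of its bottom edge.
- screw_cup: A bystander: small steel cup with screws, 56 mm wide, 28 mm high, on the table. Origin: centre of its underside.
- driver: A bystander: screwdriver lying on the table beyond the rack and the sealer.
- bottle: A bystander: bottle 64 mm wide, 170 mm high, standing on the table on the far left. Origin: centre of its underside.
Not all that is in view belongs to the job. Leave any green look-alike of the bezel alone.

How it is judged:
On the way:
1. the bezel has been drawn upright out of the top of its slot, still above the rack (z of bezel in the frame of rack above 0.062 m and angle between bezel's own z axis and vertical below 0.3 rad and horizontal distance between bezel and rack below 0.12 m and contact force between bezel and the fingers above 0.5 N), for 0.1 s.
At the end, for the whole second after the job is handed in: The gripper alone holds the bezel still, rail up, parallel to the panel within 0.06 rad; the middle of its holes is within 5 mm (along width and slope) of the middle of the threaded holes, its mid thickness 8 to 29 mm off the face; it touches neither sealer nor rack (x of bezel_mid in the frame of panel between 0.008 and 0.029 m and y of bezel_mid in the frame of panel between -0.005 and 0.005 m and z of bezel_mid in the frame of panel between -0.005 and 0.005 m and z of bezel in the frame of panel below -0.03 m and angle between the x axis of bezel and the x axis of panel, either way round below 0.06 rad and angle between the z axis of bezel and the z axis of panel, either way round below 0.06 rad and contact force between bezel and the fingers above 1 N and contact force between bezel and sealer below 0.2 N and contact force between bezel and rack below 0.2 N and linear speed of bezel below 0.02 m/s); the arm keeps its last pose, push and grip.
It fails at once if another plate in the rack is disturbed (moved by more than 20 mm) (distance of any of lid_plain, lid_slotted from where it was at the start of the episode above 0.02 m).
It fails at once if something on the bench is disturbed (moved by more than 20 mm) (distance of any of screw_cup, driver, bottle from where it was at the start of the episode above 0.02 m).
It fails at once if the bezel is knocked against the sealer (over 10 N) (contact force between bezel and sealer above 10 N).
It also fails if it takes over 35 s, if anything falls off the work surface, if the arm or the gripper's body presses on something with over 40 N, if the wrist force passes 120 N, or if a joint passes its speed limit or range.

## Working session

There is one attempt and no reset: what is moved stays moved. The work goes in short steps, Python scripts to look and compute and a tool call to move; the robot and the scene stay as the last step left them, time stands still between calls to the robot, and variables do not carry over. Pictures are saved under pics/ and viewed, at most 10 in all, crops included, and the job is handed in when it is done.

Besides the shell and the picture viewer there is one more tool, called after "Call:" as a command line: name --argument value ..., lists and objects as JSON in quotes. apply_moves: Moves the arm, as the interface text tells. Its arguments: {"type":"object","properties":{"rows":{"type":"array","items":{"type":"number"}},"grip":{"type":"number"},"grip_force":{"type":"number"}},"required":["rows"]}

```bash
ls; mkdir -p pics
python3 - <<'E'
from station import ctrl
import cv2,numpy as np
o=ctrl.get_obs(); print(o['t'],o['tool_pos'],o['tool_rot'],ctrl.tip_extent)
for n in("scene","top"):
    im,d=ctrl.get_image(n); cv2.imwrite(f"pics/{n}0.png",im); np.savez(f"{n}0.npz",im=im,d=d)
    print(n,ctrl.camera_model(n))
print(ctrl.camera_model("wrist"))
E
```

```text
pics
0.0 [ 0.17434889 -0.59968924  0.30266046] [-3.10820435e+00 -4.42496985e-01  4.87440379e-05] 0.0726
scene {'mtx': array([[415.11692306,   0.        , 317.30799851],
       [  0.        , 415.11692306, 198.2061418 ],
       [  0.        ,   0.        ,   1.        ]]), 'k1': 0.00849578188125924, 'R': array([[ 0.06799622,  0.99768367, -0.00195063],
       [ 0.82058049, -0.05703777, -0.56867773],
       [-0.56747174,  0.03706728, -0.82255811]]), 't': array([-0.10981072, -0.3499729 ,  1.41479964])}
top {'mtx': array([[392.22026455,   0.        , 317.59199627],
       [  0.        , 392.22026455, 202.18704824],
       [  0.        ,   0.        ,   1.        ]]), 'k1': 0.030064468377975075, 'R': array([[-0.00724614, -0.99980746, -0.01823571],
       [-0.99076841,  0.00964696, -0.13522163],
       [ 0.13537151,  0.01708753, -0.99064755]]), 't': array([0.10920343, 0.52764098, 1.11255255])}
{'mtx': array([[298.413094  ,   0.        , 320.99106657],
       [  0.        , 298.413094  , 200.29014973],
       [  0.        ,   0.        ,   1.        ]]), 'k1': -0.006112187376413883, 'tool_from_camera': array([[-6.66335574e-04, -9.64122391e-01, -2.65457286e-01,
         6.69609088e-02],
       [ 9.99999749e-01, -5.78067358e-04, -4.10641291e-04,
        -2.50185823e-04],
       [ 2.42456272e-04, -2.65457493e-01,  9.64122534e-01,
        -7.03832021e-02],
       [ 0.00000000e+00,  0.00000000e+00,  0.00000000e+00,
         1.00000000e+00]])}
```

View pics/scene0.png

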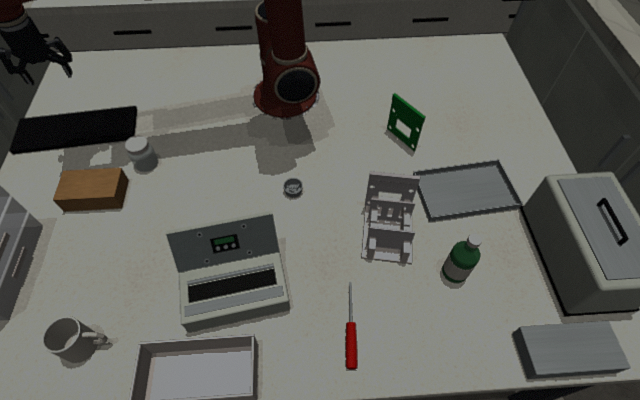

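View pics/top0.png

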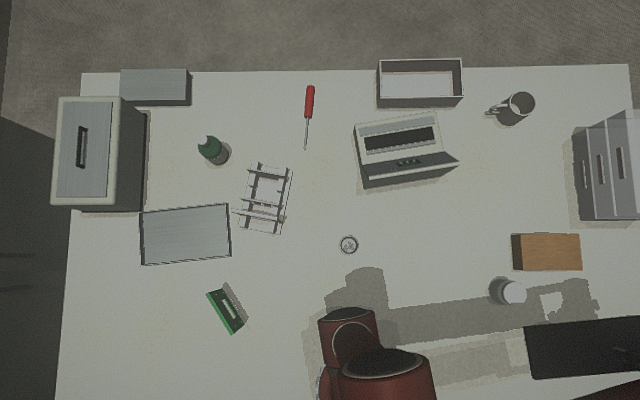

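The scene view shows the sealer around (230,270) and the rack around (390,217), with the green decoy at (405,122). In the top view the sealer is near (405,150) and the rack near (265,200). I'll zoom in on both.

```bash
cat > h.py <<'E'
import numpy as np,cv2
from station import ctrl
from scipy.spatial.transform import Rotation as Ro
def rays(n,uv):
    m=ctrl.camera_model(n); uv=np.asarray(uv,float).reshape(-1,1,2)
    # undistort: r_d=(1+k1 r^2) r
    p=cv2.undistortPoints(uv,m['mtx'],np.array([m['k1'],0,0,0,0.]))[:,0]
    return m,np.c_[p,np.ones(len(p))]
def pts(n,uv,d,pose=None):
    """pixels + depth -> world"""
    m,r=rays(n,uv); c=r*np.asarray(d).reshape(-1,1)
    if n=='wrist':
        T=m['tool_from_camera']; t=c@T[:3,:3].T+T[:3,3]
        return t@Ro.from_rotvec(pose[1]).as_matrix().T+pose[0]
    return (c-m['t'])@m['R']
def plane(n,uv,z,pose=None):
    a=pts(n,uv,np.full(len(uv),.1),pose); b=pts(n,uv,np.full(len(uv),1.),pose)
    return a+(b-a)*((z-a[:,2])/(b[:,2]-a[:,2]))[:,None]
def cloud(n,im,d,pose=None):
    v,u=np.nonzero(d>0); P=pts(n,np.c_[u,v],d[v,u],pose)
    return P,np.c_[u,v]
E
python3 - <<'E'
from h import *
S=np.load('scene0.npz');T=np.load('top0.npz')
c=cv2.resize(S['im'][160:275,350:430],None,fx=5,fy=5,interpolation=cv2.INTER_CUBIC)
e=cv2.resize(T['im'][155:240,225:300],(400,453),interpolation=cv2.INTER_CUBIC)
c=c[:575];o=np.zeros((575,800,3),np.uint8);o[:,:400]=c;o[:453,400:]=e;cv2.imwrite('pics/crop1.png',np.clip(o*1.6,0,255).astype(np.uint8))
for n,A in(('scene',S),('top',T)):
    P,uv=cloud(n,A['im'],A['d'])
    # rack tall stuff
    for lo,hi in((.08,.10),(.105,.12),(.12,.138),(.138,.17)):
        k=(P[:,2]>lo)&(P[:,2]<hi)&(P[:,1]>.08)&(P[:,1]<.36)&(P[:,0]>.25)&(P[:,0]<.58)
        q=P[k]; print(n,lo,hi,k.sum(),q.min(0).round(3) if k.any() else'',q.max(0).round(3) if k.any() else '')
    k=(P[:,2]>.145)&(P[:,1]<.1)&(P[:,1]>-.4)&(P[:,0]>.3)&(P[:,0]<.8)
    q=P[k]; print('ridge',k.sum(),cv2.minAreaRect(q[:,:2].astype(np.float32)) if k.any() else'',q[:,2].max())
E
```

```text
scene 0.08 0.1 395 [0.467 0.207 0.08 ] [0.537 0.329 0.1  ]
scene 0.105 0.12 182 [0.47  0.208 0.105] [0.527 0.329 0.12 ]
scene 0.12 0.138 168 [0.47  0.208 0.12 ] [0.499 0.329 0.138]
scene 0.138 0.17 349 [0.466 0.207 0.138] [0.499 0.329 0.158]
ridge 1124 ((0.5985314249992371, -0.15100258588790894), (0.02469228208065033, 0.24046623706817627), 8.605326652526855) 0.16373592310158575
top 0.08 0.1 39 [0.469 0.213 0.081] [0.537 0.32  0.1  ]
top 0.105 0.12 6 [0.518 0.227 0.105] [0.533 0.318 0.109]
top 0.12 0.138 10 [0.466 0.21  0.127] [0.488 0.324 0.136]
top 0.138 0.17 196 [0.467 0.209 0.138] [0.497 0.331 0.16 ]
ridge 658 ((0.5979243516921997, -0.149702250957489), (0.02094007469713688, 0.24143601953983307), 8.84338665008545) 0.1652609279217909
```

View pics/crop1.png

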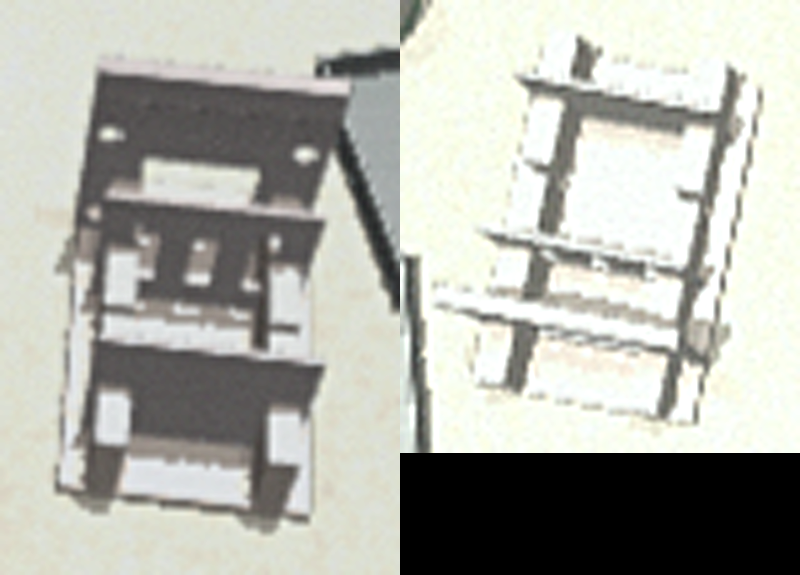

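The crop shows the bezel in the slot nearest the robot: rail at about x 0.48, top at z ≈ 0.154, spanning y 0.208–0.330. The slotted lid is in the next slot and the plain lid in the last. First I'll take a close wrist look at the sealer's panel.

```bash
cat >> h.py <<'E'
def toolR(yaw,tilt=0):
    """tool x along heading yaw+90deg; tool z down, tilted by tilt toward heading yaw"""
    y=np.radians(yaw); f=np.array([np.cos(y),np.sin(y),0]); x=np.array([-np.sin(y),np.cos(y),0])
    z=np.sin(np.radians(tilt))*f-np.cos(np.radians(tilt))*np.array([0,0,1.])
    return np.c_[x,np.cross(z,x),z]
def rel(p,R,p0=None,R0=None):
    o=ctrl.get_obs(); 
    p0=o['tool_pos'] if p0 is None else p0; R0=Ro.from_rotvec(o['tool_rot']).as_matrix() if R0 is None else R0
    s=R0.T@(np.asarray(p)-p0)/.6; r=Ro.from_matrix(R0.T@R).as_rotvec()/(np.pi/2)
    print('t',o['t'],'rel',np.r_[s,r].round(4).tolist()); return np.r_[s,r]
def pose():
    o=ctrl.get_obs(); return o['tool_pos'],o['tool_rot']
E
python3 - <<'E'
from h import *
T=np.load('top0.npz');S=np.load('scene0.npz')
for n,A in(('top',T),('scene',S)):
    P,_=cloud(n,A['im'],A['d'])
    k=(P[:,2]>.145)&(P[:,2]<.17)&(P[:,1]>.15)&(P[:,1]<.36)&(P[:,0]>.4)&(P[:,0]<.58)
    print(n,cv2.minAreaRect(P[k][:,:2].astype(np.float32)),np.polyfit(P[k][:,1],P[k][:,0],1))
rel([.75,-.15,.35],toolR(8.7))
E
```

```text
top ((0.4822015166282654, 0.2705717980861664), (0.12374018132686615, 0.009946983307600021), 78.74481964111328) [0.19847015 0.42833333]
scene ((0.48270270228385925, 0.26819148659706116), (0.12112845480442047, 0.013279860839247704), 79.47015380859375) [0.19823335 0.43045077]
t 0.1 rel [1.1305, -0.4522, -0.0776, -0.0009, -0.001, -0.9166]
```

Call:
apply_moves --rows '[0.98,-0.39,-0.07,0,0,-0.917,0.98,-0.39,-0.07,0,0,-0.917,0.98,-0.39,-0.07,0,0,-0.917,0.98,-0.39,-0.07,0,0,-0.917,0.98,-0.39,-0.07,0,0,-0.917,0.98,-0.39,-0.07,0,0,-0.917,0.98,-0.39,-0.07,0,0,-0.917,0.98,-0.39,-0.07,0,0,-0.917,0.98,-0.39,-0.07,0,0,-0.917,0.98,-0.39,-0.07,0,0,-0.917,0.98,-0.39,-0.07,0,0,-0.917,0.98,-0.39,-0.07,0,0,-0.917,0.98,-0.39,-0.07,0,0,-0.917,0.98,-0.39,-0.07,0,0,-0.917,0.98,-0.39,-0.07,0,0,-0.917]'

```text
t: 1.6
tool_pos: [0.6739, -0.2108, 0.3449]
tool_rot: [-2.043, -2.384, 0.002]
contact_force: [-0.1, -0.9, -0.6]
opening: 0.0854
grip_force: 0.0
```

Run:
```python
from h import *
print(pose()); rel([.75,-.17,.35],toolR(8.7))
```

```text
(array([ 0.6738881 , -0.21078669,  0.3448593 ]), array([-2.04327272e+00, -2.38442206e+00,  1.53133542e-03]))
t 1.6 rel [0.0477, 0.1358, -0.0088, -0.0011, -0.0003, 0.0012]
```

Call:
apply_moves --rows '[0.025,0.07,-0.005,0,0,0,0.048,0.136,-0.009,0,0,0,0.048,0.136,-0.009,0,0,0]'

```text
t: 1.9
tool_pos: [0.7517, -0.1694, 0.3494]
tool_rot: [-2.043, -2.384, -0.001]
contact_force: [-0.9, -0.2, 0.4]
opening: 0.0855
grip_force: 0.0
```

Run:
```python
from h import *
p=pose(); im,d=ctrl.get_image('wrist'); np.savez('w1.npz',im=im,d=d,p=p); cv2.imwrite('pics/w1.png',im)
P,uv=cloud('wrist',im,d,p)
# panel-like points
y=np.radians(8.7);X=np.array([np.cos(y),np.sin(y),0]);Y=np.array([-np.sin(y),np.cos(y),0])
r=P-[.6245,-.146,.115]; s=r@X; w=r@Y
k=(abs(w)<.1)&(abs(r[:,2])<.038)&(abs(s)<.05)
print(p,k.sum())
q=P[k]; c=q.mean(0); n=np.linalg.svd(q-c,full_matrices=False)[2][2]; n*=np.sign(n[2])
print(c,n,'yaw',np.degrees(np.arctan2(n[1],n[0])),'elev',np.degrees(np.arcsin(n[2])),'res',np.std((q-c)@n))
np.savez('pl.npz',c=c,n=n)
```

```text
(array([ 0.75166972, -0.16936009,  0.34940979]), array([-2.04283735e+00, -2.38443557e+00, -6.87918165e-04])) 15434
[ 0.62027349 -0.1376062   0.11987382] [0.85334421 0.13576623 0.50335989] yaw 9.03993624758066 elev 30.22253881334918 res 0.0007898353878526392
```

View pics/w1.png

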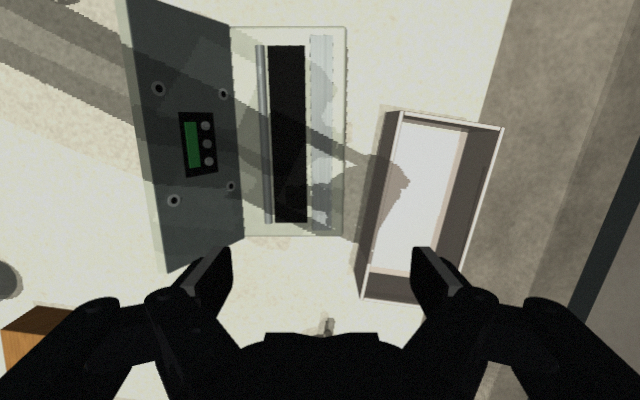

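The wrist view shows the panel with its four threaded holes at about (158,88), (223,94), (174,200) and (230,186). I'll refine those and intersect them with the fitted plane.

Run:
```python
from h import *
A=np.load('w1.npz');im=A['im'];p=A['p'];L=np.load('pl.npz');c,n=L['c'],L['n']
g=cv2.cvtColor(im,cv2.COLOR_BGR2GRAY).astype(float)
H=[]
for u,v in((158,88),(223,94),(174,200),(230,186)):
    w=g[v-8:v+9,u-8:u+9]; m=np.abs(w-np.median(w))>22
    cc=cv2.connectedComponentsWithStats(cv2.morphologyEx(m.astype(np.uint8),cv2.MORPH_CLOSE,np.ones((3,3),np.uint8)))
    i=1+np.argmax(cc[2][1:,4]); x,y,ww,hh,a=cc[2][i]; x_,y_=cc[3][i]
    print((u-8+x_).round(1),(v-8+y_).round(1),ww,hh,a); H.append((u-8+x_,v-8+y_))
a=pts('wrist',H,np.full(4,.1),p);b=pts('wrist',H,np.full(4,1.),p)
t=((c-a)@n)/((b-a)@n); W=a+(b-a)*t[:,None]
print(W.round(4)); o=W.mean(0)
print('dist across y',np.linalg.norm(W[0]-W[2]),np.linalg.norm(W[1]-W[3]),'slope',np.linalg.norm(W[0]-W[1]),np.linalg.norm(W[2]-W[3]))
d=W[0]+W[1]-W[2]-W[3]; print('yaw',np.degrees(np.arctan2(-d[0],d[1])),'origin',o)
np.savez('panel.npz',o=o)
# same ridge top heights/plane check: table height near
P,uv=cloud('wrist',im,A['d'],p); print('table z',np.median(P[np.abs(P[:,2])<.02][:,2]))
# cross-check in the scene and top: plane fits
for nm in('scene','top'):
    B=np.load(nm+'0.npz');Q,_=cloud(nm,B['im'],B['d']); r=Q-o
    y=np.radians(9);k=(abs(r@[-np.sin(y),np.cos(y),0])<.1)&(abs(r[:,2])<.035)&(abs(r@[np.cos(y),np.sin(y),0])<.05)
    q=r[k]; m=q.mean(0); nn=np.linalg.svd(q-m,full_matrices=False)[2][2];nn*=np.sign(nn[2]); print(nm,k.sum(),nn,'offset along n',m@nn,'yaw',np.degrees(np.arctan2(nn[1],nn[0])))
# gripping approach: above the rack
rel([.4825,.2695,.30],toolR(-11.1))
print(ctrl.get_obs()['q'])
```

```text
158.6 88.1 6 7 35
223.1 91.7 9 9 48
172.9 200.1 14 12 118
229.9 186.8 6 7 27
[[ 0.5984 -0.099   0.1466]
 [ 0.6339 -0.0913  0.0843]
 [ 0.6135 -0.1978  0.1475]
 [ 0.6491 -0.1933  0.086 ]]
dist across y 0.10000464965272031 0.10307020896455789 slope 0.07202271732017688 0.07122079325746741
yaw 8.61432414139817 origin [ 0.62373185 -0.14534814  0.11609902]
table z 0.000579767022113542
scene 2682 [0.85447628 0.13479892 0.50169665] offset along n -0.0008193306692748417 yaw 8.964881022387596
top 996 [0.74603988 0.11871844 0.65523311] offset along n -0.007628953701889148 yaw 9.041750575504155
t 1.95 rel [0.7929, -0.3294, 0.0841, -0.0013, -0.0002, 0.2206]
[-3.20055506e-01  3.69639517e-01  1.17375798e+00 -3.29231475e-04
  1.60025159e+00 -4.72923028e-01]
```

Call:
apply_moves --rows '[0.793,-0.329,0.084,0,0,0.22,0.793,-0.329,0.084,0,0,0.22,0.793,-0.329,0.084,0,0,0.22,0.793,-0.329,0.084,0,0,0.22,0.793,-0.329,0.084,0,0,0.22,0.793,-0.329,0.084,0,0,0.22,0.793,-0.329,0.084,0,0,0.22,0.793,-0.329,0.084,0,0,0.22,0.793,-0.329,0.084,0,0,0.22,0.793,-0.329,0.084,0,0,0.22,0.793,-0.329,0.084,0,0,0.22,0.793,-0.329,0.084,0,0,0.22,0.793,-0.329,0.084,0,0,0.22]'

```text
t: 3.25
tool_pos: [0.4826, 0.2685, 0.301]
tool_rot: [2.426, 1.995, 0.0]
contact_force: [-0.0, -0.2, 0.3]
opening: 0.0851
grip_force: 0.0
```

Run:
```python
from h import *
p=pose(); im,d=ctrl.get_image('wrist'); np.savez('w2.npz',im=im,d=d,p=p); cv2.imwrite('pics/w2.png',im)
P,uv=cloud('wrist',im,d,p)
k=(P[:,2]>.148)&(P[:,2]<.165)&(P[:,1]>.17)&(P[:,1]<.36)&(P[:,0]>.43)&(P[:,0]<.54)
q=P[k]; print(p,k.sum(),cv2.minAreaRect(q[:,:2].astype(np.float32)),np.polyfit(q[:,1],q[:,0],1),np.median(q[:,2]))
```

```text
(array([0.48259234, 0.26846409, 0.30102385]), array([2.42560636e+00, 1.99505310e+00, 5.75051091e-05])) 2071 ((0.4813595116138458, 0.2702319920063019), (0.12354474514722824, 0.009840404614806175), 78.52723693847656) [0.20172098 0.42676116] 0.15431854058984895
```

View pics/w2.png

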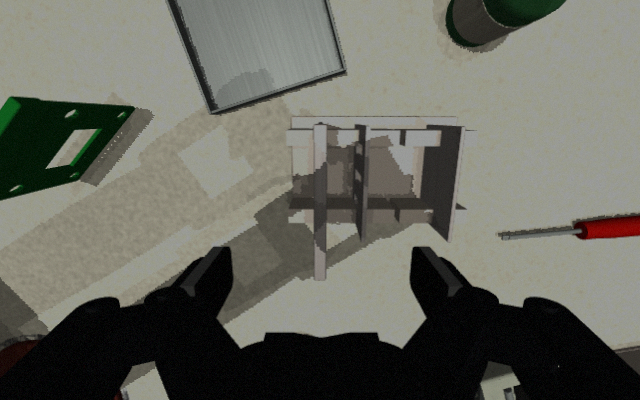

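The rail shows as an upright strip at column 320, between the fingers. Its centre measures (0.4814, 0.2702), top at 0.154 and yaw −11.4°. Next I descend and grip.

Run:
```python
from h import *
rel([.4814,.2700,.200],toolR(-11.4))
```

```text
t 3.3 rel [0.0024, -0.0034, 0.1685, 0.0005, 0.0002, 0.0025]
```

Call:
apply_moves --rows '[0.002,-0.003,0.04,0,0,0.002,0.002,-0.003,0.08,0,0,0.002,0.002,-0.003,0.12,0,0,0.002,0.002,-0.003,0.15,0,0,0.002,0.002,-0.003,0.169,0,0,0.002,0.002,-0.003,0.169,0,0,0.002]'

```text
t: 3.9
tool_pos: [0.4809, 0.2698, 0.1977]
tool_rot: [-2.43, -1.99, 0.005]
contact_force: [-0.2, 0.6, -0.7]
opening: 0.0855
grip_force: 0.0
```

Call:
apply_moves --rows '[0,0,0,0,0,0,0,0,0,0,0,0,0,0,0,0,0,0,0,0,0,0,0,0,0,0,0,0,0,0,0,0,0,0,0,0,0,0,0,0,0,0,0,0,0,0,0,0]' --grip 0 --grip_force 60

```text
t: 4.7
tool_pos: [0.4815, 0.2715, 0.2001]
tool_rot: [2.428, 1.993, 0.002]
contact_force: [-0.1, 0.9, 2.5]
opening: 0.0088
grip_force: 60.2
```

Call:
apply_moves --rows '[0,0,-0.01,0,0,0,0,0,-0.03,0,0,0,0,0,-0.055,0,0,0,0,0,-0.08,0,0,0,0,0,-0.105,0,0,0,0,0,-0.13,0,0,0,0,0,-0.16,0,0,0,0,0,-0.2,0,0,0,0,0,-0.24,0,0,0,0,0,-0.28,0,0,0,0,0,-0.32,0,0,0,0,0,-0.34,0,0,0,0,0,-0.35,0,0,0,0,0,-0.35,0,0,0]'

```text
t: 6.1
tool_pos: [0.4811, 0.2713, 0.4101]
tool_rot: [2.428, 1.993, 0.001]
contact_force: [0.1, 0.6, -2.2]
opening: 0.0086
grip_force: 59.6
```

```bash
cat >> h.py <<'E'
def place(o,yaw,bx,bz,hang=.086,tcpoff=.054,wy=0.,lean=0.):
    """TCP pose with grasp point at panel (bx,wy,bz+hang) where hang=grasp height above bezel_mid"""
    y=np.radians(yaw);px=np.array([np.cos(y)*np.cos(np.pi/6),np.sin(y)*np.cos(np.pi/6),.5])
    py=np.array([-np.sin(y),np.cos(y),0]);pz=np.cross(px,py)
    R=toolR(yaw,30); return np.asarray(o)+px*bx+py*wy+pz*(bz+hang+tcpoff),R
E
python3 - <<'E'
from h import *
p=pose(); im,d=ctrl.get_image('scene'); np.savez('s2.npz',im=im,d=d,p=p)
P,uv=cloud('scene',im,d); R=Ro.from_rotvec(p[1]).as_matrix(); q=(P-p[0])@R
k=(np.abs(q[:,1])<.015)&(np.abs(q[:,0])<.08)&(q[:,2]>.04)&(q[:,2]<.22)
q=q[k]; print(p,k.sum())
for lo,hi in((.045,.07),(.08,.11),(.11,.14),(.14,.17),(.17,.2)):
    s=q[(q[:,2]>lo)&(q[:,2]<hi)]; print(lo,len(s),s[:,0].min(),s[:,0].max(),'y med',np.median(s[:,1]))
print('bottom',np.percentile(q[:,2],[0,1,99,100])); s=q[q[:,2]>.08]; print('edge slope', np.polyfit(s[:,2],s[:,1],1))
o=[.6237,-.1455,.1155]
for a in((.06,.10),(.045,0.0),(.017,0)):
    pp,RR=place(o,8.9,*a); print(pp); rel(pp,RR)
E
```

```text
(array([0.48113907, 0.27134763, 0.41009547]), array([2.42830549e+00, 1.99303017e+00, 1.12200255e-03])) 2311
0.045 552 -0.06460117837095582 0.058819733506263516 y med 0.004452205705143428
0.08 552 -0.06453189957818567 0.059380865274821 y med 0.0016926170984828824
0.11 380 -0.0645999826775965 0.05942617945383285 y med 0.001683845973214824
0.14 372 -0.06458002986439 0.0592250619671659 y med 0.0015802662554541208
0.17 293 -0.06469150090883453 0.05904121913568626 y med 0.0016645393789546327
bottom [0.04260824 0.04508558 0.18884958 0.19213141]
edge slope [-0.00174063  0.00189607]
[ 0.55648072 -0.15602626  0.3533461 ]
t 6.15 rel [-0.6739, 0.2624, 0.0926, -0.3305, 0.0588, -0.2186]
[ 0.59304473 -0.15030049  0.25924356]
t 6.15 rel [-0.6526, 0.3205, 0.2494, -0.3305, 0.0588, -0.2186]
[ 0.56908798 -0.15405201  0.24524356]
t 6.15 rel [-0.6665, 0.2825, 0.2728, -0.3305, 0.0588, -0.2186]
```

The bezel hangs straight: hanging depth 136 mm below the grasp point as planned, and offset about −2 mm along its width in the hand. I'll correct for that and travel over to a pre-pose above the panel.

Run:
```python
from h import *
r=rel(*place([.6237,-.1455,.1155],8.9,.06,.13,wy=.002))
for f in (.03,.1,.2,.3,.4,.5,.6,.7,.8,.9,.97,1): print(*(r*f).round(3),sep=', ',end=',\n')
```

```text
t 6.15 rel [-0.6794, 0.2377, 0.0494, -0.3305, 0.0588, -0.2186]
-0.02, 0.007, 0.001, -0.01, 0.002, -0.007,
-0.068, 0.024, 0.005, -0.033, 0.006, -0.022,
-0.136, 0.048, 0.01, -0.066, 0.012, -0.044,
-0.204, 0.071, 0.015, -0.099, 0.018, -0.066,
-0.272, 0.095, 0.02, -0.132, 0.024, -0.087,
-0.34, 0.119, 0.025, -0.165, 0.029, -0.109,
-0.408, 0.143, 0.03, -0.198, 0.035, -0.131,
-0.476, 0.166, 0.035, -0.231, 0.041, -0.153,
-0.544, 0.19, 0.039, -0.264, 0.047, -0.175,
-0.611, 0.214, 0.044, -0.297, 0.053, -0.197,
-0.659, 0.231, 0.048, -0.321, 0.057, -0.212,
-0.679, 0.238, 0.049, -0.331, 0.059, -0.219,
```

Call:
apply_moves --rows '[-0.02,0.007,0.001,-0.01,0.002,-0.007,-0.068,0.024,0.005,-0.033,0.006,-0.022,-0.136,0.048,0.01,-0.066,0.012,-0.044,-0.204,0.071,0.015,-0.099,0.018,-0.066,-0.272,0.095,0.02,-0.132,0.024,-0.087,-0.34,0.119,0.025,-0.165,0.029,-0.109,-0.408,0.143,0.03,-0.198,0.035,-0.131,-0.476,0.166,0.035,-0.231,0.041,-0.153,-0.544,0.19,0.039,-0.264,0.047,-0.175,-0.611,0.214,0.044,-0.297,0.053,-0.197,-0.659,0.231,0.048,-0.321,0.057,-0.212,-0.679,0.238,0.049,-0.331,0.059,-0.219,-0.679,0.238,0.049,-0.331,0.059,-0.219,-0.679,0.238,0.049,-0.331,0.059,-0.219]'

```text
t: 7.55
tool_pos: [0.5413, -0.1558, 0.3785]
tool_rot: [1.788, 2.088, 0.561]
contact_force: [-0.4, -0.1, -0.9]
opening: 0.009
grip_force: 59.6
```

Run:
```python
from h import *
print(pose()); o=[.6237,-.1455,.1155]
for a in((.045,0.0),(.017,0)):
    pp,RR=place(o,8.9,*a,wy=.002); print(pp); rel(pp,RR)
im,d=ctrl.get_image('scene'); print('ok'); cv2.imwrite('pics/s3.png',cv2.resize(im[140:340,120:340],None,fx=3,fy=3))
```

```text
(array([ 0.54132311, -0.15580182,  0.37850993]), array([1.78765493, 2.08835526, 0.56098894]))
[ 0.59273531 -0.14832457  0.25924356]
t 7.55 rel [-0.0014, -0.0243, 0.2155, -0.0004, -0.0013, -0.0007]
[ 0.56877856 -0.15207609  0.24524356]
t 7.55 rel [-0.0015, -0.0709, 0.2155, -0.0004, -0.0013, -0.0007]
ok
```

View pics/s3.png

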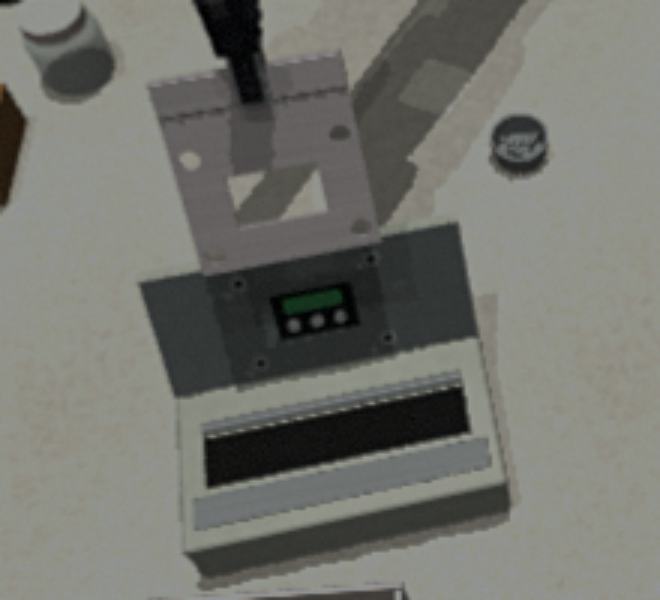

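The picture shows the bezel tilted in the gripper and parallel to the panel, rail up. Its holes, at about (190,160), (339,132), (360,227) and (213,257), are up-slope of the threaded holes at about (238,285), (370,259), (388,339) and (261,364). I'll slide it down the slope at 45 mm standoff and then move in.

Call:
apply_moves --rows '[0,-0.005,0.02,0,-0.001,0,-0.001,-0.01,0.06,0,-0.001,0,-0.001,-0.015,0.1,0,-0.001,0,-0.001,-0.02,0.14,0,-0.001,0,-0.001,-0.024,0.175,0,-0.001,0,-0.001,-0.024,0.2,0,-0.001,0,-0.001,-0.024,0.212,0,-0.001,0,-0.001,-0.024,0.216,0,-0.001,0,-0.001,-0.024,0.216,0,-0.001,0]'

```text
t: 8.5
tool_pos: [0.5941, -0.1484, 0.2613]
tool_rot: [1.783, 2.086, 0.56]
contact_force: [0.6, 0.3, -0.8]
opening: 0.0089
grip_force: 59.5
```

```bash
cat > chk.py <<'E'
from h import *
import sys
o=np.array([.6237,-.1455,.1155]);y=np.radians(8.9)
px=np.array([np.cos(y)*np.cos(np.pi/6),np.sin(y)*np.cos(np.pi/6),.5]);py=np.array([-np.sin(y),np.cos(y),0]);pz=np.cross(px,py);B=np.c_[px,py,pz]
p=pose();pt=(p[0]-o)@B; print('tcp in panel',pt.round(4),'expected',(.002,.140)); print('rot err',Ro.from_matrix(toolR(8.9,30).T@Ro.from_rotvec(p[1]).as_matrix()).as_rotvec().round(4))
im,d=ctrl.get_image('scene');cv2.imwrite('pics/%s.png'%sys.argv[1],cv2.resize(im[160:340,140:320],None,fx=3.3,fy=3.3,interpolation=cv2.INTER_CUBIC))
P,uv=cloud('scene',im,d);q=(P-o)@B
k=(q[:,0]>pt[0]-.008)&(q[:,0]<pt[0]+.013)&(np.abs(q[:,1])<.08)&(q[:,2]>-.07)&(q[:,2]<.068)
s=q[k];print(k.sum(),'y',s[:,1].min(),s[:,1].max(),'z min',np.percentile(s[:,2],[0,1]),'face x',np.median(s[:,0]))
A=np.c_[s[:,1:],np.ones(len(s))];print('tilt slopes y,z,c',np.linalg.lstsq(A,s[:,0],rcond=None)[0])
k=(np.abs(q[:,0])<.005)&(np.abs(q[:,1])<.115)&(abs(q[:,1])>.075)&(np.abs(q[:,2])<.045);s=q[k];A=np.c_[s[:,1:],np.ones(len(s))];print('panel slopes',np.linalg.lstsq(A,s[:,0],rcond=None)[0])
E
python3 chk.py s4
python3 - <<'E'
from h import *
rel(*place([.6237,-.1455,.1155],8.9,.017,0,wy=.002))
E
```

```text
tcp in panel [0.0472 0.0017 0.1411] expected (0.002, 0.14)
rot err [-0.0025 -0.0014 -0.001 ]
2154 y -0.06278789585085012 0.06135096924718693 z min [-0.05059552 -0.04774007] face x 0.048904791350842254
tilt slopes y,z,c [-0.0012021  -0.00092926  0.04888701]
panel slopes [-4.63581153e-05  8.38520704e-04 -5.92234785e-04]
t 8.55 rel [0.0008, -0.0508, 0.0025, 0.002, 0.0012, 0.0007]
```

View pics/s4.png

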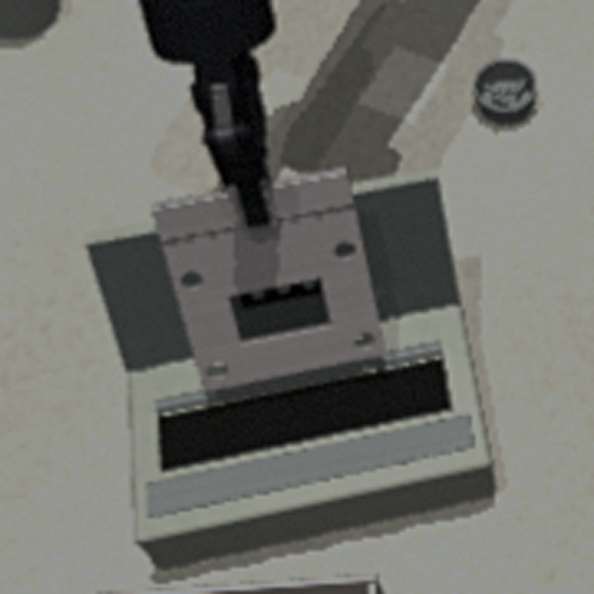

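The bezel hovers parallel in front of the panel, centred to about 1 mm, with its bottom edge at z −50 mm as wanted. I'll move in 28–30 mm.

Call:
apply_moves --rows '[0,-0.005,0,0,0,0,0.001,-0.015,0.001,0,0,0,0.001,-0.025,0.002,0,0,0,0.001,-0.035,0.002,0,0,0,0.001,-0.043,0.002,0,0,0,0.001,-0.048,0.002,0,0,0,0.001,-0.049,0.002,0,0,0,0.001,-0.049,0.002,0,0,0,0.001,-0.049,0.002,0,0,0]'

```text
t: 9.45
tool_pos: [0.5693, -0.1518, 0.2453]
tool_rot: [1.784, 2.085, 0.56]
contact_force: [0.4, -0.7, -1.9]
opening: 0.0092
grip_force: 59.5
```

```bash
python3 chk.py s5
```

```text
tcp in panel [0.0175 0.0022 0.1397] expected (0.002, 0.14)
rot err [-0.0023 -0.0013 -0.0006]
2571 y -0.07990991407127636 0.07992861980517305 z min [-0.06973441 -0.06793333] face x 0.01913564068229605
tilt slopes y,z,c [-0.00114179 -0.00425628  0.01928735]
panel slopes [-0.00015206 -0.00339263 -0.0007238 ]
```

View pics/s5.png

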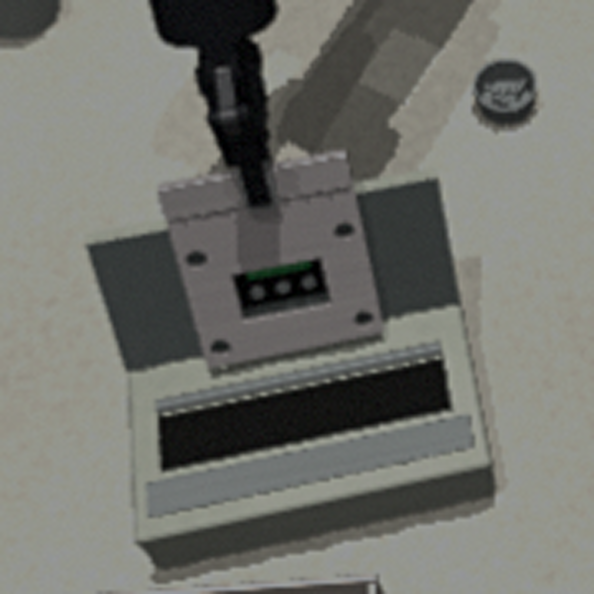

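The bezel covers the four threaded holes, and its own holes are at about (196,258), (344,230), (364,318) and (220,346). As a last numeric check I'll measure the bezel outline and the threaded holes with the same camera.

```bash
cat > fin.py <<'E'
from h import *
o=np.array([.6237,-.1455,.1155]);y=np.radians(8.9)
px=np.array([np.cos(y)*np.cos(np.pi/6),np.sin(y)*np.cos(np.pi/6),.5]);py=np.array([-np.sin(y),np.cos(y),0]);pz=np.cross(px,py);B=np.c_[px,py,pz]
def cast(uv,x):
    a=(pts('scene',uv,np.full(len(uv),.1))-o)@B;b=(pts('scene',uv,np.full(len(uv),1.))-o)@B
    return a+(b-a)*((x-a[:,0])/(b[:,0]-a[:,0]))[:,None]
th=np.array([(238,285),(370,259),(388,339),(261,364)])/3+[120,140]-.33
print('threaded holes',cast(th,0.).round(4).tolist(),cast(th,0.).mean(0).round(4))
bh=(np.array([(196,258),(344,230),(364,318),(220,346)])+.5)/3.3+[140,160]-.5
print('bezel holes',cast(bh,.019).round(4).tolist(),cast(bh,.019).mean(0).round(4))
im,d=ctrl.get_image('scene');P,_=cloud('scene',im,d);q=(P-o)@B
s=q[(abs(q[:,0]-.019)<.005)&(abs(q[:,1])<.07)&(q[:,2]>-.06)&(q[:,2]<.065)]
print('extent y',s[:,1].min(),s[:,1].max(),'bottom',s[:,2].min(),ctrl.get_obs()['contact_force'])
E
python3 fin.py
```

```text
threaded holes [[0.0, -0.0518, 0.0353], [0.0, 0.0479, 0.0358], [0.0, 0.0482, -0.0372], [0.0, -0.051, -0.0368]] [ 0.     -0.0017 -0.0007]
bezel holes [[0.019, -0.05, 0.0376], [0.019, 0.0495, 0.0371], [0.019, 0.05, -0.035], [0.019, -0.0503, -0.0341]] [ 0.019  -0.0002  0.0014]
extent y -0.06225533689966365 0.06194058145201775 bottom -0.05977704059016992 [-0.2769446   0.94378911 -1.63220831]
```

Measured in the same view, the offset is about +1.5 mm in y and +2 mm up-slope, inside the 5 mm tolerance. I'll apply a 1 mm nudge in each, settle and hand in.

Call:
apply_moves --rows '[-0.001,0,0.001,0,0,0,-0.0015,0,0.002,0,0,0,-0.0015,0,0.002,0,0,0,-0.0015,0,0.002,0,0,0,-0.0015,0,0.002,0,0,0,-0.0015,0,0.002,0,0,0]'

```text
t: 10.15
tool_pos: [0.5699, -0.1526, 0.244]
tool_rot: [1.784, 2.086, 0.56]
contact_force: [-0.2, 0.5, -1.1]
opening: 0.0091
grip_force: 59.5
```

Run:
```python
from station import ctrl
o=ctrl.get_obs(); print(o['t'],o['tool_pos'],o['contact_force'],o['grip_force'],abs(o['dq']).max())
print(ctrl.finish_job())
```

```text
10.15 [ 0.56986152 -0.15258903  0.24398046] [-0.20122904  0.48931381 -1.11438174] 59.52689230442047 0.0015105695857408684
the job is handed in; nothing more can be done
None
```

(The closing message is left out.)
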